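# Pack the dosing cup and lift the laundry tray

### The arm

A 6-joint arm with a two-finger parallel gripper is mounted at the origin on the work surface. World frame = base frame: x ahead of the robot, y to its left, z up, the work surface at z = 0. Lengths are in mm, angles in rad, forces in N, time in s.
With the tool pointing down it reaches from about 400 to 925 mm from the base axis. Payload 12.5 kg.
Tool frame: the origin (TCP) lies midway between the tips of the shut fingers; the grasp point (between the pads) lies 19 mm behind it; z points along the fingers, y is the line along which they close (so a half turn about z gives the same grasp; the last joint's range is limited). The gripper opens to 95 mm and grips with 3 to 60 N. Pads are 20 mm wide; open, the fingers measure 119 mm over their backs; the gripper's body (75 mm by 180 mm) begins 59 mm behind the grasp point.
Start: joints at [-1.309, 0.491, 1.559, -0, 1.092, -0.106], TCP at [224.751, -583.21, 214.661] pointing down, gripper open.
Joint ranges: [-3.1, 3.1], [-0.84, 2.19], [0.05, 2.79], [-1.13, 4.28], [0.06, 2.93], [-2.69, 2.69]. Speed limits (rad/s): [2.22, 2.22, 2.79, 3.14, 3.14, 3.14].

### API

Orientations are given as [roll, pitch, yaw] about the fixed x, y, z axes, in that order (R = Rz(yaw) Ry(pitch) Rx(roll)).
In Python, from cell import env gives the robot as it stands.
- The arm moves only by the shell command python3 -m inch 'ROWS'. ROWS is JSON, a list of rows, each a list of 7 numbers: the turn, a rotation vector about the tool's x, y, z in rad, then the shift along the tool's x, y, z in cm, then the closure, from -1 (fully open) to 1 (shut). A call has 1 to 20 rows; each row shifts and turns the commanded pose from where the row before left it, along the tool's axes as they then stand; what a row does not reach is not made up. A row lasts 1/8 s, in which the tool goes at most 62.5 mm and 10.7 degrees, less where a joint would pass 70% of its speed; a pose out of reach is approached as far as the arm can. A call with a gripper value outside its range is refused whole. The fingers move at their own pace and stop on an object; the grip force is fixed at half the most. Time passes only in rows, so rows that do not move let the fingers close. It gives the time, the measured TCP pose, the force, the opening and the grip force at its end, in the units of the state.
- env.state(): the state, without advancing time (a new reading comes with each control period).
- env.read_camera(name): name is "side" or "top"; returns a dict with "img" (400x640x3 uint8, red, green, blue), "depth" (400x640 float32, mm along the optical axis (not along the pixel's ray), 0 where there is no reading), "fx", "fy", "cx", "cy" (pixels), "D" ([k1, k2, p1, p2, k3] as OpenCV has them; the pictures are not rectified), "position" and "orientation" of the camera in the world. Camera axes: x right, y down, z forward; pixel columns grow to the right and rows downward; lengths in mm; the calibration is good to about 2 mm. A picture is of the moment at which its call begins.
- env.job_done(): hands the job in; it is judged then, once.
Trained networks look in a picture, given as the dict that the camera call returned (one of the last four; its "shot" number tells which), for a name from the list of things; names that differ only in an ending like _2 or _b are one class to them, and where a whole thing is asked for, a point or a joint stands for the part that bears it (a point fixed in the world has none). Each returns a list of dicts, best first, with "score" (0 to 1); they miss things now and then, are a little off and sometimes report something else, mostly with a low value. They report only what shows in the picture. A call takes as long as a camera call. They do not tell look-alikes from the thing itself.
- env.find_in(picture, target): "centre" ([x, y, z] in mm, in the coordinates of the camera as it stood for that picture, good to about 4 mm: the middle of the surface that is visible of it).
- env.trace(picture, target): "mask" (400x640 bool, what is visible of it).
The state is a dict: "t": time; "joints": joint angles; "qvel": joint speeds; "tau": joint torques, N m; "eef_pos": TCP position; "tcp_rot": TCP orientation; "ft_force": force on the tool from outside, world axes, zero at the start; "moment": the same for the moment, N m; "opening": opening from 0.0 (shut) to 1.0 (fully open); "grip_force": force on a finger pad.
Only numpy, scipy, OpenCV 4.12 (cv2) and the standard library are available. Lean on these libraries where they do the work, as an engineer would, in place of code of your own. Each camera call takes 0.05 s, during which the arm holds its last target. There are 200 camera calls.

### The job

The square dosing cup has dried upside down on the draining mat: turn it mouth-up and stand it, without dropping it, on the floor of the empty half of the wooden tray, and let go of it while the tray still stands on the bench. Then take the tray by its handle, lift it straight up about 10 cm clear of the bench, and finish while still holding it there, steady and level, with the cup and the jar standing upright in their own halves. Leave everything else on the bench where it is and do not let the tray or jar tip over.

Things in the scene. Friction and masses are not known exactly. Their poses are not given: they have to be found in the camera images.
- cup: square white plastic dosing cup, loose, about 50 to 100 g; outside 52 x 52 mm (straight walls 4 mm thick), 66 mm tall, no handle. It starts upside down (mouth down) on the dark mat. Origin: centre of its open mouth; its z axis points from the mouth to the closed bottom, so z is up while it is mouth-down and down once it is mouth-up. x and y are square to its flat sides
- cup_bottom (a point): centre of the outside of the cup's closed bottom, 66 mm from the mouth along the cup's z
- mat: dark rubber draining mat, fixed, 220 x 220 x 6 mm flat slab, to one side of the tray (left or right varies). Origin: centre of its underside, on the bench
- tray: light wooden carrying tray, loose, 0.45 kg: 160 mm along its x, 300 mm along its y; floor 5 mm thick, rim 5 mm thick and 26 mm high all round. Upright in its middle is a carrying handle: two posts (x = +-49 mm, y = 0) joined by a level grip bar along the tray's x. A jar stands in the -y half; the +y half is empty and is the cup's place. Origin: centre of its underside
- tray_handle (a point): centre of the grip bar, 150 mm above the tray's underside; the bar is 110 mm long (tray's x), 18 mm wide (tray's y), 22 mm high; free below it down to the tray floor
- tray_place (a point): point on the tray's floor in the middle of the empty half, 90 mm from the handle along the tray's +y, 5 mm above the underside
- jar: closed glass jar with metal lid, loose, 150 to 310 g, 64 mm diameter, 100 mm tall, standing in the tray's -y half. Origin: centre of its underside
- brush: bystander: brush lying near the robot on its right. Origin: centre of its underside
- soap: bystander: white dish 70 x 100 mm with a soap bar, 30 mm high, on the right. Origin: centre of its underside
- tumbler: bystander: round grey tumbler, mouth up, 72 mm wide, 85 mm tall, beyond the work area. Origin: centre of its underside
- speaker: bystander: white rounded speaker, 98 mm diameter, 83 mm tall, on the left. Origin: centre of its underside
There are look-alikes about, which are no part of the job. Leave any green or red look-alike of the cup alone.

How it is judged (in metres and radians):
On the way, in this order (a step that is already met when the one before it is completed fails the run):
1. the cup stands mouth-up on the floor of the tray's empty half, let go, with the tray still on the bench (angle between cup's own z axis and vertical above 2.99 rad and z of cup in the frame of tray between 0.062 and 0.08 m and y of cup_bottom in the frame of tray between 0.02 and 0.14 m and x of cup_bottom in the frame of tray between -0.06 and 0.06 m and contact force between the fingers and cup below 0.2 N and contact force between the fingers and tray below 0.2 N and height (world z) of tray below 0.008 m and angle between tray's own z axis and vertical below 0.05 rad and linear speed of cup below 0.03 m/s), for 0.2 s.
2. the tray is held by its handle clear of the bench, level, with cup and jar standing in it (height (world z) of tray between 0.07 and 0.22 m and angle between tray's own z axis and vertical below 0.12 rad and linear speed of tray below 0.03 m/s and angular speed of tray below 0.2 rad/s and contact force between the fingers and tray above 3 N and contact force between the fingers and cup below 0.2 N and contact force between the fingers and jar below 0.2 N and angle between cup's own z axis and vertical above 2.99 rad and z of cup in the frame of tray between 0.062 and 0.08 m and y of cup_bottom in the frame of tray between 0.02 and 0.14 m and x of cup_bottom in the frame of tray between -0.06 and 0.06 m and angle between jar's own z axis and vertical below 0.15 rad and z of jar in the frame of tray between -0.005 and 0.016 m and y of jar in the frame of tray between -0.14 and -0.02 m), for 0.5 s.
At the end, for the whole second after the job is handed in: Fingers hold the tray (over 3 N), underside 7 to 22 cm above the bench, within 0.12 rad of level, still (3 cm/s, 0.2 rad/s), touching no bystander; cup mouth-up (0.15 rad) on the floor of the +y half, jar upright in the -y half, both still and untouched by the fingers (all of step 2 and contact force between tray and brush below 0.2 N and contact force between tray and soap below 0.2 N and contact force between tray and tumbler below 0.2 N and contact force between tray and speaker below 0.2 N and linear speed of each of cup, jar below 0.04 m/s); the arm keeps its last pose, push and grip.
It fails at once if a bystander is moved by more than 3 cm or knocked over (distance of any of brush, soap, tumbler, speaker from where it was at the start of the episode above 0.03 m or angle between any of brush, soap, tumbler, speaker's own z axis and vertical above 0.5 rad).
It fails at once if the tray or the jar tips over (angle between tray's own z axis and vertical above 0.4 rad or angle between jar's own z axis and vertical above 0.5 rad).
It fails at once if the cup is dropped (falls freely by more than about 7 cm) (linear speed of cup above 1.2 m/s and contact force between the fingers and cup below 0.1 N).
It also fails if it takes over 72 s, if anything falls off the work surface, if the arm or the gripper's body presses on something with over 40 N, if the wrist force passes 120 N, or if a joint passes its speed limit or range.

## Working session

There is one attempt and no reset: what is moved stays moved. The work goes in short steps, Python scripts to look and compute and a shell command to move; the robot and the scene stay as the last step left them, time stands still between calls to the robot, and variables do not carry over. Pictures are saved under pics/ and viewed, at most 10 in all, crops included, and the job is handed in when it is done.

```bash
mkdir -p pics; cat > h.py <<'E'
import numpy as np, cv2
from scipy.spatial.transform import Rotation as R
from cell import env
def cam(n): return env.read_camera(n)
def pose(p):
    o=np.array(p["orientation"],float)
    return R.from_euler('xyz',o).as_matrix() if o.size==3 else (o if o.shape==(3,3) else None), np.array(p["position"],float)
def K(p): return np.array([[p["fx"],0,p["cx"]],[0,p["fy"],p["cy"]],[0,0,1.]])
def cloud(p):
    h,w=p["depth"].shape
    u,v=np.meshgrid(np.arange(w),np.arange(h))
    n=cv2.undistortPoints(np.stack([u,v],-1).reshape(-1,1,2).astype(np.float64),K(p),np.array(p["D"],float)).reshape(h,w,2)
    d=p["depth"].astype(float)
    c=np.dstack([n*d[...,None],d]); Rm,t=pose(p)
    W=c@Rm.T+t; W[d==0]=np.nan
    return W
def toworld(p,c):
    Rm,t=pose(p); return Rm@np.array(c)+t
def save(p,f,crop=None,s=1):
    im=p["img"][...,::-1]
    if crop: a,b,c,d=crop; im=im[b:d,a:c]
    cv2.imwrite("pics/"+f,cv2.resize(im,None,fx=s,fy=s,interpolation=cv2.INTER_CUBIC))
E
python3 - <<'E'
from h import *
a=cam("top");b=cam("side")
for n,p in(("top",a),("side",b)):
    save(p,n+"0.png"); print(n,p["position"],p["orientation"],p["fx"])
    for t in ["cup","tray","jar","tray_handle","mat","brush","soap","tumbler","speaker"]:
        print(t,[(round(r["score"],2),np.round(toworld(p,r["centre"])).tolist()) for r in env.find_in(p,t)])
print(env.state())
E
```

```text
top [ 384.27643595   12.65227102 1454.87810554] [-3.04698432  0.00961155 -1.59364812] 418.8223707968816
cup [(0.73, [556.0, 173.0, 71.0]), (0.7, [741.0, 195.0, 69.0]), (0.59, [379.0, 35.0, 67.0])]
tray [(0.9, [557.0, -185.0, 4.0])]
jar [(0.57, [551.0, -278.0, 108.0]), (0.48, [445.0, -438.0, 32.0])]
tray_handle [(0.59, [559.0, -189.0, 8.0])]
mat [(0.68, [442.0, -436.0, 29.0]), (0.56, [553.0, 185.0, 6.0])]
brush [(0.8, [330.0, -248.0, 14.0])]
soap [(0.65, [440.0, -440.0, 30.0]), (0.33, [556.0, -185.0, 5.0])]
tumbler [(0.67, [760.0, -35.0, 40.0])]
speaker [(0.69, [485.0, 484.0, 78.0]), (0.33, [555.0, -186.0, 5.0])]
side [-297.52688884  938.61505514  991.51057185] [-2.17821592e+00  2.29698493e-03 -2.41206254e+00] 479.86642345260157
cup [(0.92, [732.0, 215.0, 48.0]), (0.84, [548.0, 193.0, 59.0]), (0.8, [365.0, 46.0, 52.0])]
tray [(0.66, [553.0, -186.0, 2.0])]
jar [(0.83, [534.0, -275.0, 70.0])]
tray_handle [(0.62, [557.0, -188.0, 8.0])]
mat [(0.55, [534.0, 215.0, 1.0])]
brush []
soap []
tumbler [(0.61, [737.0, -22.0, 57.0])]
speaker [(0.58, [470.0, 512.0, 70.0])]
{'t': 1.0, 'joints': array([-1.30862585e+00,  4.90871484e-01,  1.55887921e+00, -5.21811595e-05,
        1.09169939e+00, -1.05600619e-01]), 'qvel': array([5.44187899e-04, 1.54229029e-04, 1.08621346e-03, 4.80509137e-04,
       1.90841914e-05, 3.10252072e-04]), 'tau': array([-6.04992674e-04, -6.12476778e+01, -2.58420271e+01,  6.93149795e-02,
        4.45453101e-02, -2.88666605e-06]), 'eef_pos': array([ 224.72611763, -583.22875471,  214.6858393 ]), 'tcp_rot': array([3.14145576e+00, 6.10790641e-05, 3.67795138e-01]), 'ft_force': array([ 1.0384927 ,  0.12152981, -0.27155314]), 'moment': array([-0.02142796, -0.00270571, -0.01361934]), 'grip_force': 0.0, 'opening': 0.9978137984368648}
```

View pics/top0.png

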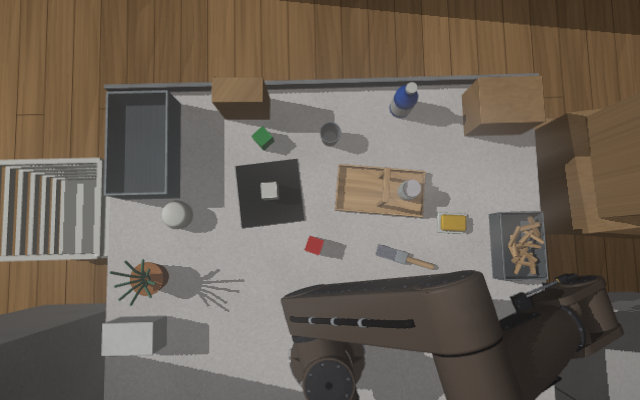

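View pics/side0.png

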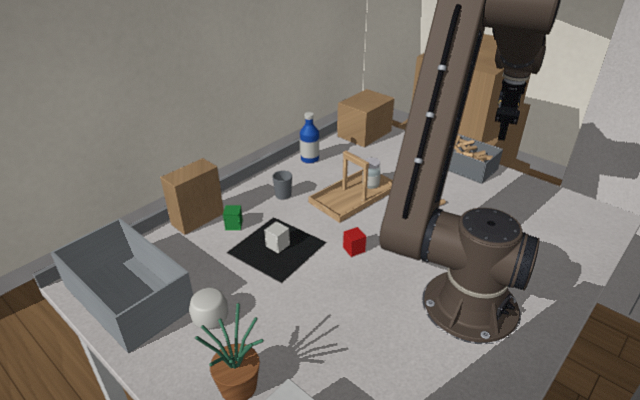

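```bash
python3 - <<'E'
from h import *
a=cam("top");b=cam("side");save(b,"cupcrop.png",(200,80,440,300),3)
for n,p in(("top",a),("side",b)):
    W=cloud(p); hsv=cv2.cvtColor(p["img"],cv2.COLOR_RGB2HSV)
    # cup top near (556,185)
    m=(abs(W[...,0]-556)<70)&(abs(W[...,1]-180)<70)&(W[...,2]>64)&(W[...,2]<85)
    q=W[m]; r=cv2.minAreaRect(q[:,:2].astype(np.float32)); print(n,"cup",len(q),r,np.median(q[:,2]))
    m=(abs(W[...,0]-556)<110)&(abs(W[...,1]+185)<45)&(W[...,2]>145)&(W[...,2]<185)
    q=W[m]; print("bar",len(q),cv2.minAreaRect(q[:,:2].astype(np.float32)),np.median(q[:,2]))
    m=(abs(W[...,0]-556)<130)&(abs(W[...,1]+185)<200)&(W[...,2]>20)&(W[...,2]<33)
    m&=~((abs(W[...,0]-330)<115)&(abs(W[...,1]+248)<115))
    q=W[m]; print("rim",len(q),cv2.minAreaRect(q[:,:2].astype(np.float32)))
    m=(abs(W[...,0]-551)<70)&(W[...,1]<-230)&(W[...,1]>-340)&(W[...,2]>95)&(W[...,2]<120)
    q=W[m]; print("jar",len(q),cv2.minAreaRect(q[:,:2].astype(np.float32)))
    m=(abs(W[...,0]-556)<30)&(abs(W[...,1]+95)<30); print("floor",np.nanmedian(W[m],0))
    m=(abs(W[...,0]-500)<20)&(abs(W[...,1]-0)<30); print("bench",np.nanmedian(W[m],0))
E
```

```text
top cup 246 ((561.0859985351562, 178.89402770996094), (52.086307525634766, 51.056182861328125), 3.5794100761413574) 71.98205704943143
bar 225 ((556.9224243164062, -197.27554321289062), (18.888397216796875, 108.30106353759766), 83.70191955566406) 160.72298754079543
rim 420 ((557.6232299804688, -197.981201171875), (299.9983215332031, 161.10533142089844), 83.9990463256836)
jar 244 ((552.3399047851562, -288.2957763671875), (53.815521240234375, 53.53797912597656), 87.33953857421875)
floor [555.33501926 -95.25291504   4.65295572]
bench [ 4.99129380e+02 -2.29247576e-01  5.81584380e-01]
side cup 236 ((561.717529296875, 180.78274536132812), (60.63275909423828, 57.33308792114258), 3.3674821853637695) 70.98257838624465
bar 187 ((557.7545166015625, -195.34967041015625), (26.939395904541016, 115.96869659423828), 87.18478393554688) 157.97042310979975
rim 384 ((556.3676147460938, -198.36851501464844), (306.8922424316406, 166.80711364746094), 83.74557495117188)
jar 110 ((547.9464721679688, -293.5200500488281), (49.11286544799805, 56.50725555419922), 65.6531753540039)
floor [555.18260568 -98.85340593   4.76841697]
bench [ 4.99913366e+02  3.76563618e-01 -7.02714322e-01]
```

White target is on the mat (top 270,190; side 277,236). The look-alikes are green (top 262,137) and red (top 315,245). The white one on the mat fits the description, so I'll check it in the crop.

View pics/cupcrop.png

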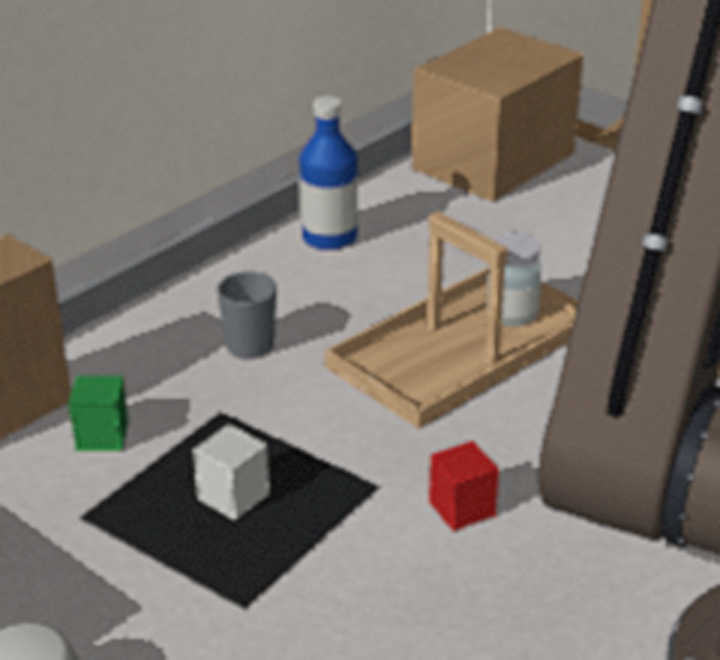

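```bash
cat >> h.py <<'E'
def plan(pos,rot=None,yaw=None,lean=0,grasp=True):
    """delta (tool axes of current pose) to reach grasp point pos, tool: yaw, lean (+ = pointing forward along tool x)"""
    s=env.state(); Rc=R.from_euler('xyz',s["tcp_rot"]); 
    Rt=R.from_euler('xyz',[np.pi,0,yaw])*R.from_euler('y',lean)
    tcp=np.array(pos,float)+(Rt.apply([0,0,19]) if grasp else 0)
    d=tcp-s["eef_pos"]
    print("t",round(s["t"],2),"tcp",np.round(s["eef_pos"],1),"target",np.round(tcp,1),"shift cur cm",np.round(Rc.inv().apply(d)/10,2),"| turn",np.round((Rc.inv()*Rt).as_rotvec(),3),"| shift in target axes cm",np.round(Rt.inv().apply(d)/10,2),"joints",np.round(s["joints"],2),"open",round(s["opening"],2))
E
python3 -c "
from h import *
plan([561,180,250],yaw=0.06)
plan([561,180,39],yaw=0.06,lean=.785)"
```

```text
t 1.1 tcp [ 224.7 -583.2  214.7] target [561. 180. 231.] shift cur cm [ 58.82 -59.13  -1.64] | turn [0.    0.    0.308] | shift in target axes cm [ 38.14 -74.17  -1.63] joints [-1.31  0.49  1.56 -0.    1.09 -0.11] open 1.0
t 1.1 tcp [ 224.7 -583.2  214.7] target [574.4 180.8  25.6] shift cur cm [ 60.1  -58.72  18.9 ] | turn [-0.121  0.779  0.292] | shift in target axes cm [ 14.57 -74.17  41.29] joints [-1.31  0.49  1.56 -0.    1.09 -0.11] open 1.0
```

The crop shows the white cup closed-bottom-up on the mat, at crop pixel (232,470). The green (98,412) and red (463,485) cups are look-alikes, so I'll leave them. First I move over to the white cup.

```bash
python3 -m inch '[[0,0,0,0,0,-5,-1],[0,0,0,0,0,-5,-1],[0,0,0,4,-4,0,-1],[0,0,0,4.2,-4.2,0,-1],[0,0,0,4.2,-4.2,0,-1],[0,0,0,4.2,-4.2,0,-1],[0,0,0,4.2,-4.2,0,-1],[0,0,0,4.2,-4.2,0,-1],[0,0,0,4.2,-4.2,0,-1],[0,0,0,4.2,-4.2,0,-1],[0,0,0,4.2,-4.2,0,-1],[0,0,0,4.2,-4.2,0,-1],[0,0,0,4.2,-4.2,0,-1],[0,0,0,4.2,-4.2,0,-1],[0,0,0,4.2,-4.2,0,-1],[0,0,0.15,0,0,0,-1],[0,0,0.15,0,0,0,-1],[0,0,0,0,0,0,-1]]'; python3 -c "
from h import *
plan([561,180,39],yaw=0.06,lean=.785)
for n in ('top','side'):
    p=cam(n);W=cloud(p)
    for c,z in (((561,180),(64,85)),):
        m=(abs(W[...,0]-561)<45)&(abs(W[...,1]-180)<45)&(W[...,2]>66)&(W[...,2]<80);q=W[m]
        print(n,len(q),len(q)>5 and (cv2.minAreaRect(q[:,:2].astype(np.float32)),q.min(0),q.max(0)))
"
```

```text
t: 3.35
eef_pos: [536.7, 120.2, 314.6]
tcp_rot: [3.142, 0.0, 0.069]
ft_force: [0.8, -0.3, 0.3]
opening: 1.0
grip_force: 0.0
t 3.35 tcp [536.7 120.2 314.6] target [574.4 180.8  25.6] shift cur cm [ 4.18 -5.79 28.9 ] | turn [-0.003  0.785  0.009] | shift in target axes cm [-17.51  -5.83  23.36] joints [ 0.1   0.29  1.6  -0.    1.25  1.6 ] open 1.0
top 42 (((539.2158813476562, 177.4457550048828), (8.237266540527344, 50.80500030517578), 3.2792351245880127), array([534.19288107, 152.02553423,  66.04572085]), array([544.17804908, 203.04227188,  76.51829633]))
side 221 (((560.5948486328125, 180.78785705566406), (56.275848388671875, 56.236244201660156), 3.185063600540161), array([532.92285247, 152.60261146,  66.02061358]), array([589.99649499, 209.81663692,  76.43432225]))
```

```bash
python3 -m inch '[[0,0.157,0,0,-2,0,-1],[0,0.157,0,0,-2,0,-1],[0,0.157,0,0,-1.8,0,-1],[0,0.157,0,0,0,0,-1],[0,0.157,0,0,0,0,-1],[0,0,0,-4,0,3,-1],[0,0,0,-4,0,3,-1],[0,0,0,-4,0,3,-1],[0,0,0,-4,0,3,-1],[0,0,0,0,0,0,-1]]'; python3 -c "
from h import *
plan([560.5,180,39],yaw=0.06,lean=.785)"
```

```text
t: 4.7
eef_pos: [523.7, 120.0, 205.4]
tcp_rot: [3.066, -0.656, 0.159]
ft_force: [0.3, 0.7, 0.3]
opening: 1.0
grip_force: 0.0
t 4.7 tcp [523.7 120.  205.4] target [573.9 180.8  25.6] shift cur cm [-6.27 -6.54 17.43] | turn [0.01  0.126 0.079] | shift in target axes cm [-8.91 -5.77 16.53] joints [ 0.13  0.25  2.21 -1.13  0.07  2.68] open 1.0
```

Forward lean hits the wrist limit. A sideways lean suits this arm better, with the fingers closing along world x. I'll back out and re-orient.

```bash
python3 -m inch '[[0,-0.157,0,0,0,-3,-1],[0,-0.157,0,0,0,-3,-1],[0,-0.157,0,0,0,-3,-1],[0,-0.157,0,0,0,-3,-1],[0,0,0,0,0,0,-1]]'; python3 -c "
from h import *
plan([560.5,100,230],yaw=1.63,lean=0)"
```

```text
t: 5.32
eef_pos: [494.8, 102.3, 283.0]
tcp_rot: [3.007, -0.273, 0.088]
ft_force: [0.2, -0.3, 0.2]
opening: 1.0
grip_force: 0.0
t 5.33 tcp [494.8 102.3 283. ] target [560.5 100.  211. ] shift cur cm [ 4.34 -0.37  8.72] | turn [ 0.317 -0.113 -1.547] | shift in target axes cm [-0.62  6.54  7.2 ] joints [ 0.16  0.16  1.91 -0.21  0.82  1.78] open 1.0
```

```bash
python3 -m inch '[[0.035,-0.0125,-0.172,0,0,0,-1],[0.035,-0.0125,-0.172,0,0,0,-1],[0.035,-0.0125,-0.172,0,0,0,-1],[0.035,-0.0125,-0.172,0,0,0,-1],[0.035,-0.0125,-0.172,0,0,0,-1],[0.035,-0.0125,-0.172,0,0,0,-1],[0.035,-0.0125,-0.172,0,0,0,-1],[0.035,-0.0125,-0.172,0,0,0,-1],[0.035,-0.0125,-0.172,0,0,0,-1],[0,0,0,0,3.3,0,-1],[0,0,0,0,3.2,0,-1],[0,0,0,0,0,0,-1]]'; python3 -c "
from h import *
plan([560.5,180,39],yaw=1.63,lean=.785)"
```

```text
t: 6.82
eef_pos: [559.4, 105.1, 278.2]
tcp_rot: [-3.14, 0.002, 1.629]
ft_force: [-0.9, 0.8, -0.4]
opening: 1.001
grip_force: 0.0
t 6.83 tcp [559.4 105.1 278.2] target [559.7 193.4  25.6] shift cur cm [ 8.88  0.59 25.24] | turn [-0.001  0.787 -0.002] | shift in target axes cm [-11.62   0.55  24.1 ] joints [ 0.07  0.35  1.61 -0.    1.18  0.01] open 1.0
```

Now lean +45° and move to a standoff about 8 cm back along the tool axis.

```bash
python3 -m inch '[[0,0.157,0,0,0,0,-1],[0,0.157,0,0,0,0,-1],[0,0.157,0,0,0,0,-1],[0,0.157,0,0,0,0,-1],[0,0.157,0,0,0,0,-1],[0,0,0,-2.9,0.15,4,-1],[0,0,0,-2.9,0.15,4,-1],[0,0,0,-2.9,0.15,4,-1],[0,0,0,-2.9,0.1,4,-1],[0,0,0,0,0,0,-1]]'; python3 -c "
from h import *
plan([560.5,180,39],yaw=1.63,lean=.785)"
```

```text
t: 8.07
eef_pos: [558.9, 136.7, 81.9]
tcp_rot: [-3.128, -0.783, 1.62]
ft_force: [0.4, 0.4, 0.2]
opening: 1.006
grip_force: 0.0
t 8.07 tcp [558.9 136.7  81.9] target [559.7 193.4  25.6] shift cur cm [0.04 0.46 7.98] | turn [-0.006  0.002 -0.007] | shift in target axes cm [0.02 0.41 7.98] joints [-0.21  0.71  1.85  0.89  1.06 -0.91] open 1.01
```

```bash
python3 -m inch '[[0,0,-0.007,0,0.4,2.5,-1],[0,0,0,0,0,2.5,-1],[0,0,0,0,0,2,-1],[0,0,0,0,0,1,-1],[0,0,0,0,0,0,-1],[0,0,0,0,0,0,1],[0,0,0,0,0,0,1],[0,0,0,0,0,0,1],[0,0,0,0,0,0,1],[0,0,0,0,0,0,1],[0,0,0,0,0,0,1]]'; python3 -c "
from h import *
plan([560.5,180,39],yaw=1.63,lean=.785)"
```

```text
t: 9.45
eef_pos: [561.8, 192.6, 27.7]
tcp_rot: [3.139, -0.784, 1.635]
ft_force: [0.4, -0.8, 0.1]
opening: 0.544
grip_force: 30.0
t 9.45 tcp [561.8 192.6  27.7] target [559.7 193.4  25.6] shift cur cm [-0.08 -0.21  0.22] | turn [-0.001  0.001  0.003] | shift in target axes cm [-0.08 -0.21  0.22] joints [-0.11  0.8   1.87  1.02  0.96 -0.99] open 0.54
```

```bash
python3 -m inch '[[0,0,0,1.5,0,-1.5,1],[0,0,0,2.8,0,-2.8,1],[0,0,0,2.8,0,-2.8,1],[0,0,0,0,0,0,1],[0,-0.157,0,0,0,0,1],[0,-0.157,0,0,0,0,1],[0,-0.157,0,0,0,0,1],[0,-0.157,0,0,0,0,1],[0,-0.157,0,0,0,0,1],[0,-0.157,0,0,0,0,1],[0,-0.157,0,0,0,0,1],[0,-0.157,0,0,0,0,1],[0,-0.157,0,0,0,0,1],[0,-0.157,0,0,0,0,1],[0,0,0,0,0,0,1]]'; python3 -c "
from h import *
plan([560.5,150,34],yaw=1.63,lean=-.785)"
```

```text
t: 11.32
eef_pos: [560.5, 193.9, 125.0]
tcp_rot: [-3.136, 0.787, 1.64]
ft_force: [0.5, 0.2, 0.6]
opening: 0.547
grip_force: 30.0
t 11.32 tcp [560.5 193.9 125. ] target [561.3 136.6  20.6] shift cur cm [ 3.35 -0.25 11.43] | turn [0.001 0.002 0.007] | shift in target axes cm [ 3.33 -0.26 11.43] joints [ 0.51  0.74  1.58 -0.72  1.31  0.82] open 0.55
```

```bash
python3 -m inch '[[0,0,0,-2,-0.1,2,1],[0,0,0,-2,-0.1,2,1],[0,0,0,2.5,0,2.5,1],[0,0,0,2.5,0,2.5,1],[0,0,0,1.7,0,1.7,1],[0,0,0,0,0,0,1],[0,0,0,0.2,0,0.2,1],[0,0,0,0.2,0,0.2,1],[0,0,0,0.2,0,0.2,1],[0,0,0,0,0,0,1]]'; python3 -c "
from h import *
plan([560.5,150,34],yaw=1.63,lean=-.785)"
```

```text
t: 12.58
eef_pos: [563.3, 136.3, 24.9]
tcp_rot: [3.139, 0.786, 1.632]
ft_force: [-0.0, -0.7, -0.8]
opening: 0.547
grip_force: 30.0
t 12.57 tcp [563.3 136.3  24.9] target [561.3 136.6  20.6] shift cur cm [ 0.34 -0.2   0.28] | turn [0.004 0.001 0.001] | shift in target axes cm [ 0.34 -0.2   0.28] joints [ 0.43  0.86  1.69 -0.83  1.11  0.95] open 0.55
```

```bash
python3 -m inch '[[0,0,0,0.1,0,0.1,1],[0,0,0,0.1,0,0.1,1],[0,0,0,0,0,0,1]]';python3 -m inch '[[0,0,0,0.1,0,0.1,1],[0,0,0,0,0,0,1]]'; python3 -m inch '[[0,0,0,0.07,0,0.07,1],[0,0,0,0,0,0,1]]'
```

```text
t: 12.95
eef_pos: [563.3, 136.2, 21.9]
tcp_rot: [3.14, 0.786, 1.632]
ft_force: [-0.9, 0.3, -1.0]
opening: 0.542
grip_force: 30.0
t: 13.2
eef_pos: [563.4, 136.2, 20.7]
tcp_rot: [3.139, 0.786, 1.632]
ft_force: [-0.3, 1.1, 1.4]
opening: 0.546
grip_force: 30.0
t: 13.45
eef_pos: [563.4, 136.2, 20.7]
tcp_rot: [3.139, 0.787, 1.631]
ft_force: [-3.0, 2.1, 10.0]
opening: 0.544
grip_force: 30.0
```

Contact. Open, back off, and raise.

```bash
python3 -m inch '[[0,0,0,0,0,0,-1],[0,0,0,0,0,0,-1],[0,0,0,0,0,0,-1],[0,0,0,0,0,0,-1],[0,0,0,0,0,-3,-1],[0,0,0,0,0,-4,-1],[0,0,0,0,0,-4,-1],[0,0,0,-4,0,-4,-1],[0,0,0,0,0,0,-1]]'; python3 -c "
from h import *
for n in ('top','side'):
    p=cam(n);W=cloud(p); 
    if n=='side': save(p,'lay.png',(200,150,400,300),4)
    m=(abs(W[...,0]-561)<60)&(abs(W[...,1]-145)<70)&(W[...,2]>50)&(W[...,2]<64);q=W[m]
    print(n,len(q),len(q)>5 and (cv2.minAreaRect(q[:,:2].astype(np.float32)),np.median(q,0),q.min(0),q.max(0)))
s=env.state();print(s['eef_pos'],s['tcp_rot'])
"
```

```text
t: 14.58
eef_pos: [559.3, 214.9, 157.6]
tcp_rot: [3.131, 0.783, 1.627]
ft_force: [0.3, 0.1, -0.4]
opening: 1.001
grip_force: 0.0
top 298 (((562.3642578125, 145.64671325683594), (52.73726272583008, 65.44428253173828), 3.7595608234405518), array([561.32197515, 146.39186593,  57.95733908]), array([534.95964398, 112.90235498,  50.45967965]), array([589.58557469, 177.45820621,  63.71398662]))
side 268 (((559.87890625, 146.74684143066406), (56.11582946777344, 73.09043884277344), 2.7441458702087402), array([558.51483372, 149.13397268,  57.07178841]), array([530.86654723, 110.98558028,  50.0429799 ]), array([588.31193212, 183.97419979,  63.06400143]))
[558.09724174 213.78517581 154.00009252] [3.1387913  0.78562102 1.63123826]
```

View pics/lay.png

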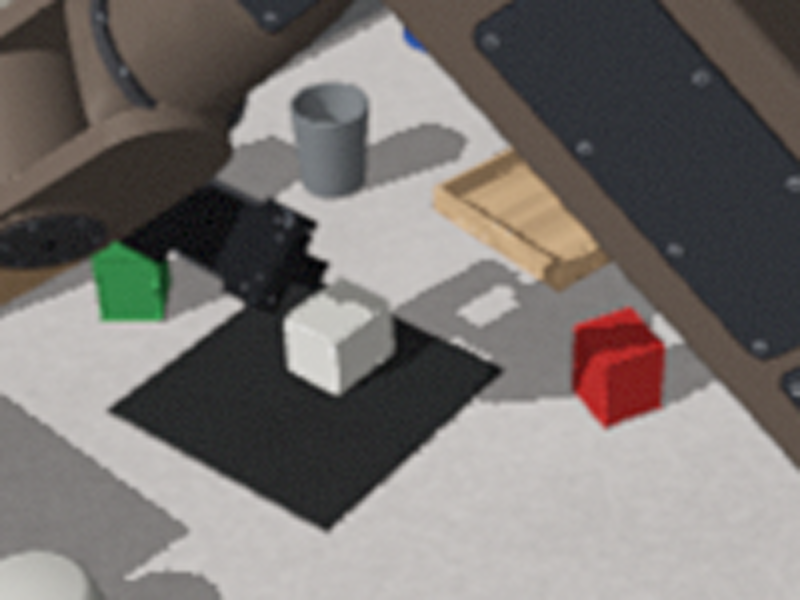

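Cup lies on its side on the mat (crop 340,345), closed bottom toward +y. Regrasp it with the opposite lean.

```bash
python3 -m inch '[[0,0.157,0,0,0,-2,-1],[0,0.157,0,0,0,-2,-1],[0,0.157,0,0,0,-2,-1],[0,0.157,0,0,0,0,-1],[0,0.157,0,0,0,0,-1],[0,0.157,0,0,0,0,-1],[0,0.157,0,0,0,0,-1],[0,0.157,0,0,0,0,-1],[0,0.157,0,0,0,0,-1],[0,0.157,0,0,0,0,-1],[0,0,0,0,0,0,-1]]'; python3 -c "
from h import *
plan([561.5,136,33],yaw=1.635,lean=.785)"
```

```text
t: 16.05
eef_pos: [555.7, 247.0, 199.3]
tcp_rot: [-3.135, -0.783, 1.625]
ft_force: [0.4, -0.6, 0.2]
opening: 1.003
grip_force: 0.0
t 16.05 tcp [555.7 247.  199.3] target [560.6 149.4  19.6] shift cur cm [-19.61  -0.     5.83] | turn [ 0.     0.002 -0.007] | shift in target axes cm [-19.62  -0.14   5.8 ] joints [-0.02  0.53  1.79  0.9   1.11 -0.62] open 1.0
```

```bash
python3 -m inch '[[0,0,0,-3.5,0,-2,-1],[0,0,0,-4,0,-2,-1],[0,0,-0.007,-4,0,0,-1],[0,0,0,-4,0,0,-1],[0,0,0,-4,0,0,-1],[0,0,0,0,0,0,-1]]'; python3 -c "
from h import *
plan([561.5,136,33],yaw=1.635,lean=.785)"
```

```text
t: 16.8
eef_pos: [566.7, 81.9, 90.7]
tcp_rot: [3.139, -0.782, 1.639]
ft_force: [0.2, 0.2, 0.8]
opening: 1.001
grip_force: 0.0
t 16.8 tcp [566.7  81.9  90.7] target [560.6 149.4  19.6] shift cur cm [-0.2  -0.18  9.82] | turn [-0.     0.003  0.003] | shift in target axes cm [-0.23 -0.18  9.82] joints [-0.3   0.71  1.81  0.82  1.12 -0.93] open 1.0
```

```bash
python3 -m inch '[[0,0,0,-0.2,-0.2,3,-1],[0,0,0,0,0,3,-1],[0,0,0,0,0,2.5,-1],[0,0,0,0,0,1.3,-1],[0,0,0,0,0,0,-1],[0,0,0,0,0,0,1],[0,0,0,0,0,0,1],[0,0,0,0,0,0,1],[0,0,0,0,0,0,1],[0,0,0,0,0,0,1],[0,0,0,0,0,0,1]]'; python3 -c "
from h import *
plan([561.5,136,33],yaw=1.635,lean=.785)"
```

```text
t: 18.18
eef_pos: [561.1, 150.2, 22.0]
tcp_rot: [3.132, -0.784, 1.645]
ft_force: [0.1, -1.3, 1.1]
opening: 0.547
grip_force: 29.9
t 18.18 tcp [561.1 150.2  22. ] target [560.6 149.4  19.6] shift cur cm [-0.23 -0.05  0.11] | turn [0.003 0.001 0.007] | shift in target axes cm [-0.23 -0.05  0.11] joints [-0.19  0.81  1.87  0.97  0.98 -1.03] open 0.55
```

```bash
python3 -m inch '[[0,0,0,1.5,0,-1.5,1],[0,0,0,3,0,-3,1],[0,0,0,4,0,-4,1],[0,0,0,3,0,-3,1],[0,0,0,0,0,0,1],[0,-0.157,0,0,0,0,1],[0,-0.157,0,0,0,0,1],[0,-0.157,0,0,0,0,1],[0,-0.157,0,0,0,0,1],[0,-0.157,0,0,0,0,1],[0,-0.157,0,0,0,0,1],[0,-0.157,0,0,0,0,1],[0,-0.157,0,0,0,0,1],[0,-0.157,0,0,0,0,1],[0,-0.157,0,0,0,0,1],[0,0,0,0,0,0,1]]'; python3 -c "
from h import *
p=cam('side');save(p,'flip.png',(200,50,500,275),2.6)
plan([566,-104.5,130],yaw=1.466,lean=-.785)
plan([566,-104.5,48],yaw=1.466,lean=-.785)"
```

```text
t: 20.18
eef_pos: [559.0, 151.7, 181.4]
tcp_rot: [3.141, 0.787, 1.641]
ft_force: [0.5, -0.1, -0.6]
opening: 0.547
grip_force: 29.9
t 20.23 tcp [559.4 151.2 182.4] target [ 564.6 -117.9  116.6] shift cur cm [-14.38  -1.36  23.64] | turn [ 0.125 -0.001  0.122] | shift in target axes cm [-14.23   3.33  23.53] joints [ 0.46  0.64  1.62 -0.74  1.33  0.74] open 0.55
t 20.23 tcp [559.4 151.2 182.4] target [ 564.6 -117.9   34.6] shift cur cm [-8.59 -1.37 29.45] | turn [ 0.125 -0.001  0.122] | shift in target axes cm [-8.43  3.33 29.33] joints [ 0.46  0.64  1.62 -0.74  1.33  0.74] open 0.55
```

View pics/flip.png

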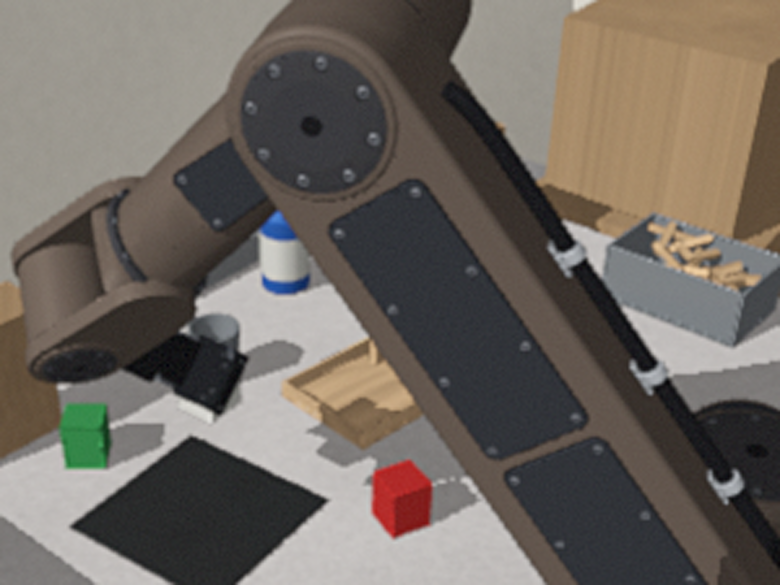

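```bash
python3 -m inch '[[0.125,0,0.122,0,0,0,1],[0,0,0,-2.4,0.55,3.9,1],[0,0,0,-2.4,0.55,3.9,1],[0,0,0,-2.4,0.55,3.9,1],[0,0,0,-2.4,0.55,3.9,1],[0,0,0,-2.4,0.55,3.9,1],[0,0,0,-2.2,0.55,3.9,1],[0,0,0,0,0,0,1]]'; python3 -c "
from h import *
p=cam('top');save(p,'over.png',(300,130,460,250),5)
W=cloud(p);m=(abs(W[...,0]-556)<130)&(W[...,1]<-180)&(W[...,1]>-370)&(W[...,2]>18)&(W[...,2]<33); q=W[m]; print(cv2.minAreaRect(q[:,:2].astype(np.float32)))
plan([566,-104.5,48],yaw=1.466,lean=-.785)"
```

```text
t: 21.22
eef_pos: [563.4, -120.5, 119.2]
tcp_rot: [3.137, 0.782, 1.455]
ft_force: [-0.1, -0.7, -1.5]
opening: 0.546
grip_force: 29.9
((551.294677734375, -261.6870422363281), (173.80255126953125, 161.3695068359375), 84.38198852539062)
t 21.27 tcp [ 563.9 -119.1  119.6] target [ 564.6 -117.9   34.6] shift cur cm [6.09 0.02 5.94] | turn [-0.001 -0.003 -0.007] | shift in target axes cm [6.1  0.06 5.93] joints [ 0.01  0.66  1.8  -0.94  1.05  0.77] open 0.55
```

View pics/over.png

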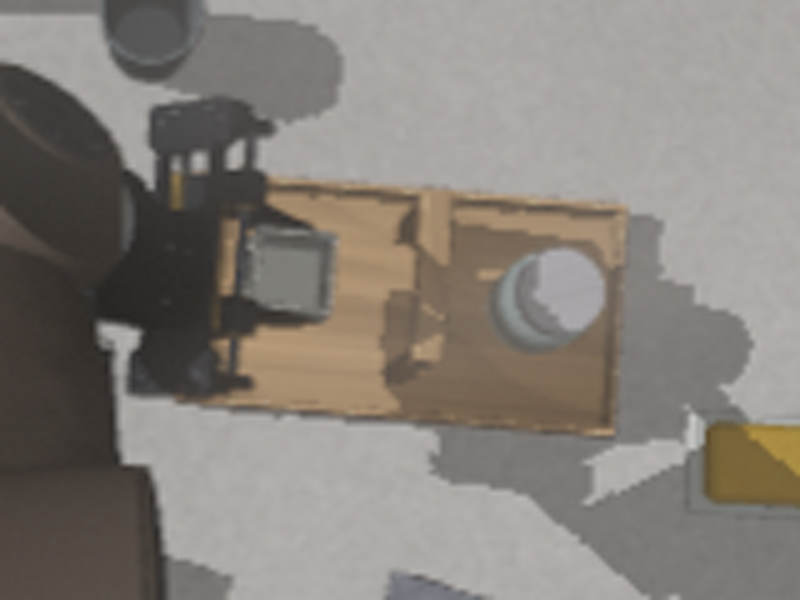

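```bash
python3 -m inch '[[0,0,0,2,0,2,1],[0,0,0,2,0,2,1],[0,0,0,1,0,1,1],[0,0,0,0,0,0,1]]'; python3 -c "
from h import *
plan([566,-104.5,48],yaw=1.466,lean=-.785)"
```

```text
t: 21.78
eef_pos: [564.8, -116.9, 48.6]
tcp_rot: [3.137, 0.785, 1.46]
ft_force: [-0.1, -0.3, -0.3]
opening: 0.547
grip_force: 29.9
t 21.77 tcp [ 564.8 -116.9   48.6] target [ 564.6 -117.9   34.6] shift cur cm [ 0.92 -0.02  1.06] | turn [ 0.001 -0.    -0.004] | shift in target axes cm [ 0.92 -0.01  1.06] joints [ 0.01  0.78  1.82 -1.02  0.97  0.91] open 0.55
```

```bash
python3 -m inch '[[0,0,0,0.3,0,0.3,1],[0,0,0,0.3,0,0.3,1],[0,0,0,0.1,0,0.1,1],[0,0,0,0.1,0,0.1,1],[0,0,0,0,0,0,1]]';python3 -m inch '[[0,0,0,0.1,0,0.1,1],[0,0,0,0,0,0,1]]'; python3 -m inch '[[0,0,0,0.07,0,0.07,1],[0,0,0,0,0,0,1]]'
```

```text
t: 22.4
eef_pos: [564.9, -117.4, 37.5]
tcp_rot: [3.135, 0.785, 1.459]
ft_force: [0.9, -0.0, -0.1]
opening: 0.544
grip_force: 29.9
t: 22.65
eef_pos: [564.9, -117.4, 36.0]
tcp_rot: [3.136, 0.785, 1.459]
ft_force: [0.5, 0.1, -0.1]
opening: 0.546
grip_force: 29.9
t: 22.9
eef_pos: [565.0, -117.4, 35.7]
tcp_rot: [3.135, 0.786, 1.459]
ft_force: [0.4, 1.0, 4.5]
opening: 0.541
grip_force: 29.9
```

```bash
python3 -m inch '[[0,0,0,0,0,0,-1],[0,0,0,0,0,0,-1],[0,0,0,0,0,0,-1],[0,0,0,0,0,0,-1],[0,0,0,0,0,0,-1],[0,0,0,0,0,-2,-1],[0,0,0,0,0,-3,-1],[0,0,0,0,0,-4,-1],[0,0,0,0,0,-5,-1],[0,0,0,-4,0,-4,-1],[0,0,0,-4,0,-4,-1],[0,0,0,0,0,0,-1]]'; python3 -c "
from h import *
for n in ('top','side'):
    p=cam(n);W=cloud(p); 
    if n=='top': save(p,'placed.png',(300,130,460,250),5)
    m=(abs(W[...,0]-566)<50)&(abs(W[...,1]+108)<50)&(W[...,2]>60)&(W[...,2]<80);q=W[m]
    print(n,len(q),len(q)>5 and (cv2.minAreaRect(q[:,:2].astype(np.float32)),np.median(q,0)))
    m=(abs(W[...,0]-556)<110)&(abs(W[...,1]+198)<25)&(W[...,2]>150)&(W[...,2]<185)
    q=W[m]; print('bar',len(q),len(q)>5 and (cv2.minAreaRect(q[:,:2].astype(np.float32)),np.median(q[:,2])))
plan([557,-197,150],yaw=-.105,lean=0)"
```

```text
t: 24.4
eef_pos: [575.4, -17.6, 252.2]
tcp_rot: [3.125, 0.782, 1.453]
ft_force: [0.2, -0.6, -0.2]
opening: 1.0
grip_force: 0.0
top 88 (((565.5560913085938, -108.78063201904297), (52.41537094116211, 52.0175895690918), 83.6485824584961), array([ 565.31993105, -106.24021364,   70.68108174]))
bar 216 (((556.5485229492188, -197.25765991210938), (18.507953643798828, 107.92683410644531), 83.91195678710938), np.float64(160.96027761942628))
side 123 (((564.7523803710938, -107.0288314819336), (59.10889434814453, 58.711334228515625), 83.7951431274414), array([ 562.48160847, -104.68399194,   66.92795101]))
bar 27 (((592.7291259765625, -193.3678436279297), (13.281954765319824, 38.4499397277832), 69.17160034179688), np.float64(155.8418178341659))
t 24.5 tcp [574.3 -18.1 247.9] target [ 557. -197.  131.] shift cur cm [-4.47  0.12 20.97] | turn [0.616 0.609 1.479] | shift in target axes cm [ 0.15 17.97 11.69] joints [ 0.18  0.53  1.63 -0.77  1.34  0.61] open 1.0
```

View pics/placed.png

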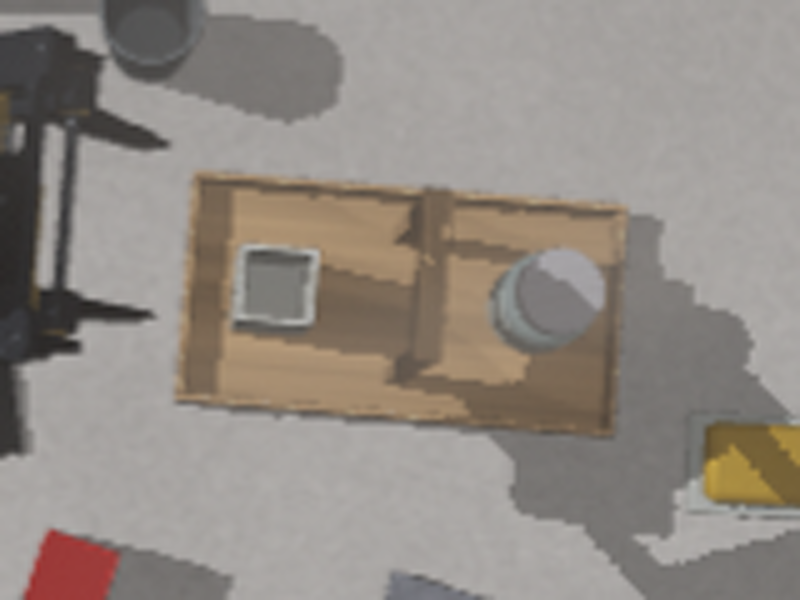

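Cup stands mouth-up and released in the empty half (crop 277,287); the handle is at crop (432,280). Next: straighten the tool and align it with the handle.

```bash
python3 -m inch '[[0,0,0,-4,0,-4,-1],[0.0616,0.0609,0.148,0,0,0,-1],[0.0616,0.0609,0.148,0,0,0,-1],[0.0616,0.0609,0.148,0,0,0,-1],[0.0616,0.0609,0.148,0,0,0,-1],[0.0616,0.0609,0.148,0,0,0,-1],[0.0616,0.0609,0.148,0,0,0,-1],[0.0616,0.0609,0.148,0,0,0,-1],[0.0616,0.0609,0.148,0,0,0,-1],[0.0616,0.0609,0.148,0,0,0,-1],[0.0616,0.0609,0.148,0,0,0,-1],[0,0,0,0,4.5,0,-1],[0,0,0,0,4.5,0,-1],[0,0,0,0,4.5,0,-1],[0,0,0,0,4.5,0,-1],[0,0,0,0,0,0,-1]]'; python3 -c "
from h import *
plan([556.5,-197,150],yaw=-.105,lean=0)"
```

```text
t: 26.5
eef_pos: [554.6, -199.8, 302.3]
tcp_rot: [3.141, 0.004, -0.11]
ft_force: [0.6, 0.5, 0.6]
opening: 0.999
grip_force: 0.0
t 26.5 tcp [ 554.6 -199.8  302.3] target [ 556.5 -197.   131. ] shift cur cm [ 0.22 -0.3  17.13] | turn [ 0.     0.004 -0.005] | shift in target axes cm [ 0.16 -0.3  17.13] joints [-0.46  0.37  1.52 -0.    1.25  1.22] open 1.0
```

```bash
python3 -m inch '[[0,0.004,-0.005,0.2,-0.3,0,-1],[0,0,0,0,0,5,-1],[0,0,0,0,0,5,-1],[0,0,0,0,0,4,-1],[0,0,0,0,0,2,-1],[0,0,0,0,0,1,-1],[0,0,0,0,0,0,-1]]'; python3 -c "
from h import *
plan([556.5,-197,150],yaw=-.105,lean=0)"
```

```text
t: 27.38
eef_pos: [558.2, -194.5, 133.9]
tcp_rot: [3.141, -0.003, -0.1]
ft_force: [-0.2, 0.3, -0.4]
opening: 1.002
grip_force: 0.0
t 27.38 tcp [ 558.2 -194.5  133.9] target [ 556.5 -197.   131. ] shift cur cm [-0.15  0.27  0.29] | turn [ 0.001 -0.003  0.005] | shift in target axes cm [-0.15  0.27  0.29] joints [-0.45  0.53  1.73  0.    0.87  1.22] open 1.0
```

```bash
python3 -m inch '[[0,0,0.005,-0.1,0.25,0.25,-1],[0,0,0,0,0,0,-1],[0,0,0,0,0,0,0],[0,0,0,0,0,0,0.4],[0,0,0,0,0,0,0.6],[0,0,0,0,0,0,1],[0,0,0,0,0,0,1],[0,0,0,0,0,0,1],[0,0,0,0,0,0,1],[0,0,0,0,0,0,1]]'; python3 -c "
from h import *
plan([556.5,-197,150],yaw=-.105,lean=0)"
```

```text
t: 28.62
eef_pos: [556.8, -197.7, 131.6]
tcp_rot: [3.14, -0.003, -0.107]
ft_force: [1.5, 14.0, 7.4]
opening: 0.212
grip_force: 6.8
t 28.62 tcp [ 556.8 -197.7  131.6] target [ 556.5 -197.   131. ] shift cur cm [-0.04 -0.07  0.06] | turn [ 0.001 -0.003 -0.002] | shift in target axes cm [-0.04 -0.07  0.06] joints [-0.45  0.54  1.73  0.    0.87  1.22] open 0.21
```

```bash
python3 -m inch '[[0,0,0,0,0,0,1],[0,0,0,0,0,0,1],[0,0,0,0,0,0,1],[0,0,0,0,0,0,1]]'
```

```text
t: 29.12
eef_pos: [556.8, -197.5, 131.5]
tcp_rot: [3.141, -0.003, -0.106]
ft_force: [-0.0, 5.8, 1.5]
opening: 0.186
grip_force: 30.0
```

Firm grip (17.7 mm). Lift gently by 10 cm.

```bash
python3 -m inch '[[0,0,0,0,0,-0.3,1],[0,0,0,0,0,-0.5,1],[0,0,0,0,0,-0.8,1],[0,0,0,0,0,-1,1],[0,0,0,0,0,-1,1],[0,0,0,0,0,-1.2,1],[0,0,0,0,0,-1.2,1],[0,0,0,0,0,-1.2,1],[0,0,0,0,0,-1.1,1],[0,0,0,0,0,-0.9,1],[0,0,0,0,0,-0.6,1],[0,0,0,0,0,-0.4,1],[0,0,0,0,0,-0.2,1],[0,0,0,0,0,0,1],[0,0,0,0,0,0,1],[0,0,0,0,0,0,1],[0,0,0,0,0,0,1],[0,0,0,0,0,0,1],[0,0,0,0,0,0,1],[0,0,0,0,0,0,1]]'; python3 -c "
from h import *
a=cam('side');b=cam('top');save(a,'held.png',(250,80,450,250),4)
W=cloud(b);
for nm,c in (('cupfloor',(600,-110)),('f2',(530,-150)),('f3',(530,-250)),('f4',(600,-300))):
    m=(abs(W[...,0]-c[0])<12)&(abs(W[...,1]-c[1])<12);print(nm,m.sum(),np.nanmedian(W[m],0) if m.any() else '')
m=(W[...,2]>116)&(W[...,2]<136)&(abs(W[...,0]-556)<100)&(abs(W[...,1]+198)<170);q=W[m]
rim=q[(abs(q[:,1]+198)>140)];A=np.c_[rim[:,:2],np.ones(len(rim))];print('rim plane',np.linalg.lstsq(A,rim[:,2],rcond=None)[0],len(rim))
print(env.state()['eef_pos'],env.state()['grip_force'])"
```

```text
t: 31.62
eef_pos: [556.5, -197.6, 235.5]
tcp_rot: [3.14, -0.003, -0.107]
ft_force: [-0.4, 0.6, -7.7]
opening: 0.193
grip_force: 30.0
cupfloor 54 [ 594.98919517 -111.96038763  161.04818296]
f2 93 [ 534.5861653  -152.20167408  527.15108162]
f3 73 [ 533.04094501 -245.20199314  559.31927714]
f4 0 
rim plane [-8.96722502e-03  2.04006457e-03  1.34731263e+02] 89
[ 556.49574512 -197.58691218  235.52793166] 29.99871790409088
```

View pics/held.png

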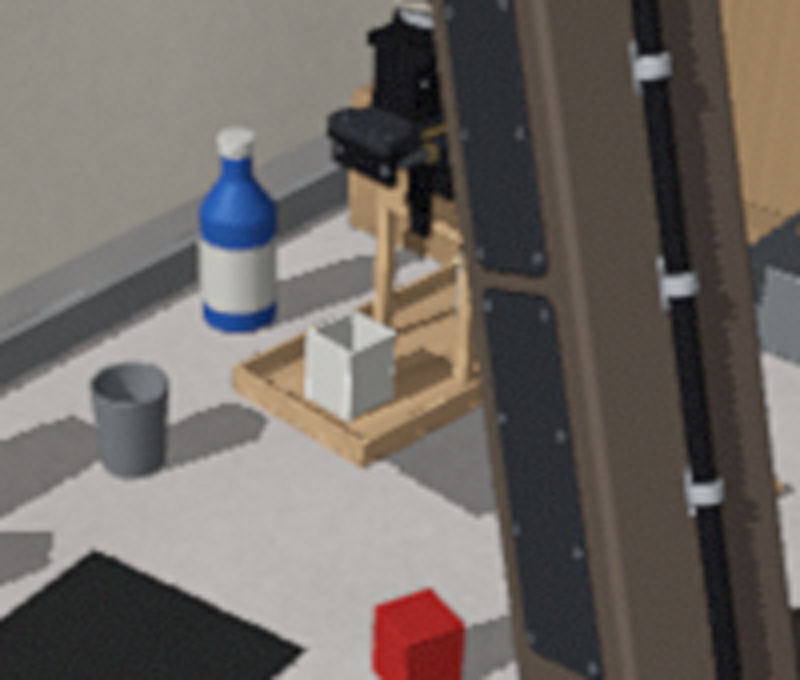

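The tray is held level with its rim at about 130 mm, so the underside is about 10 cm up. The cup stands mouth-up in it at crop (350,365). Handing in.

```bash
python3 -c "
from cell import env
print(env.job_done())"
```

```text
the job is handed in; nothing more can be done
None
```

The job is handed in: the cup is mouth-up and released in the tray's empty half, and the tray is held level and steady about 10 cm above the bench; the judge gave no verdict back, and the jar was hidden in the last close-up, so I did not see it again after the lift.

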